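Empty the channel offcut and clamp it in the cam jig for tacking

ROBOT

A 7-joint arm with a two-finger parallel gripper is mounted at the origin on a cart in front of the work surface, level with it; the furniture and walls round the work are solid. World frame = base frame: x ahead of the robot, y to its left, z up, the work surface at z = 0. Lengths are in mm, angles in rad, forces in N, time in s.
With the tool pointing down it reaches from about 400 to 875 mm from the base axis. Payload 6.5 kg.
Tool frame: the origin (TCP) lies between the finger pads; the fingertips stand 17 mm ahead of it and the grasp point (between the pads) lies 2 mm behind it; z points along the fingers, y is the line along which they close (so a half turn about z gives the same grasp; the last joint's range is limited). The gripper opens to 88 mm and grips with 3 to 60 N. Pads are 18 mm wide; open, the fingers measure 123 mm over their backs; the gripper's body (75 mm by 187 mm) begins 45 mm behind the grasp point.
Start: joints at [-1.413, 0.536, -0.004, 1.538, 0.003, 1.067, -0.071], TCP at [144.254, 633.783, 230.316] pointing down, gripper open.
Joint ranges: [-2.7, 2.7], [-0.37, 2.16], [-1.27, 1.26], [0.24, 2.4], [-1.31, 4.45], [0.19, 1.91], [-2.76, 2.76]. Speed limits (rad/s): [2.39, 2.39, 3.14, 3.14, 3.14, 3.14, 3.14].

INTERFACE

Orientations are given as a unit quaternion [x, y, z, w].
In Python, from workcell import r gives the robot as it stands. The module is installed in compiled form; this text tells all that it offers.
- The arm moves only by the tool carry_out, never from a script. Its argument "targets" is a list of rows, each a list of 4 numbers: the shift along the tool's x, y, z in mm, then the turn about the tool's z in degrees. A call has exactly 10 rows; each row is the pose to reach, as a shift and turn from the pose commanded when the call began, along the tool's axes at that moment; what a row does not reach only later rows make up. A row lasts 1/12 s, in which the tool goes at most 41.7 mm and 7.16 degrees, less where a joint would pass 70% of its speed; a pose out of reach is approached as far as the arm can. A call with a gripper value outside its range is refused whole. "jaw" is the opening, from 0 (shut) to 1 (fully open), set as the call begins (left out, the last holds). The fingers move at their own pace and stop on an object; the grip force is fixed at half the most. Time passes only in rows, so rows that repeat a pose let the fingers close, or fill a call up. It gives the time, the measured TCP pose, the force, the opening and the grip force at its end, in the units of the state.
- r.observe(): the state, without advancing time (a new reading comes with each control period).
- r.grab_frame(name): name is "scene" or "top" or "wrist"; returns (picture, depth): 480x640x3 uint8, blue, green, red; 480x640 float32, mm along the optical axis (not along the pixel's ray), 0 where there is no reading.
- r.camera_params(name): a dict with "intrinsics" (3x3 intrinsics, pixels), "camera_from_world" (4x4, takes a point from world to camera coordinates); the wrist camera has in their place "mount" (4x4, takes a point from camera to tool coordinates, whose origin is the TCP and whose axes are the flange's). Camera axes: x right, y up, looking along -z (the intrinsics and any distortion apply to the point x, -y, -z); pixel columns grow to the right and rows downward; lengths in mm; the calibration is good to about 2 mm. The wrist camera is an equidistant fisheye: a pixel r from the principal point sees the ray r / f radians off the axis. A picture is of the moment at which its call begins: read the wrist's pose just before it. camera_params takes no time and is no camera call.
- r.hand_in(): hands the job in; it is judged then, once.
The state is a dict: "clock": time; "joints": joint angles; "qvel": joint speeds; "joint_torque": joint torques, N m; "ee_pos": TCP position; "tcp_rot": TCP orientation; "ft_force": force on the tool from outside, world axes, zero at the start; "wrist_torque": the same for the moment, N m; "width": finger opening in mm; "gripper_force": force on a finger pad.
Only numpy, scipy, OpenCV 4.12 (cv2) and the standard library are available. Lean on these libraries where they do the work, as an engineer would, in place of code of your own. Each camera call takes 0.05 s, during which the arm holds its last target. There are 200 camera calls.

TASK

I want to tack this channel offcut, but somebody has been keeping nuts in it: pick the long channel up and tip all three nuts out of it into the parts box. Then lay it, open side up, flat on the jig plate between the fence and the jaw, one end just short of the end stop, let go of it, and swing the jig's cam lever round to the cam's highest point so that the jaw presses the channel against the fence. The lever springs back when let go, so finish while still holding it there at the top, not short of it and not past it; leave the other tools on the bench where they lie.

Things in the scene. Friction and masses are not known exactly. Their poses are not given: they have to be found in the camera images.
- channel: dark steel U-channel offcut, 34 mm wide (x), 155 mm long (y), 18 mm high, open side up; walls 4 mm: the trough is 26 mm wide, 14 mm deep, open at both ends; 0.42 kg. Origin: centre of its underside; z up. Grip it from above across its width, best 25 to 30 mm from the middle and firmly (about 90 N). The nuts slide along it from a slope of 25 to 35 degrees; 45 to 50 empties it.
- hexnut_1: bright steel hexagon nut, 20 mm across flats, 23 mm across corners, 11 mm thick, 35 g, lying in the trough of the long channel. Origin: centre of its underside
- hexnut_2: bright steel hexagon nut, 20 mm across flats, 23 mm across corners, 11 mm thick, 35 g, lying in the trough of the long channel. Origin: centre of its underside
- hexnut_3: bright steel hexagon nut, 20 mm across flats, 23 mm across corners, 11 mm thick, 35 g, lying in the trough of the long channel. Origin: centre of its underside
- parts_box: open grey steel parts box, 120 mm (x) by 160 mm (y), 50 mm high, walls and bottom 3 mm, heavy (1.6 kg), empty; a small wire handle on each short side, 10 mm out. Origin: centre of its underside; z up
- jig: tacking jig bolted to the bench: dark steel plate, x -102 to +48, y -101 to +87 mm, 10 mm thick, with a fence at its +x side, a sliding jaw and cam lever at its -x side. Origin: on the bench under the channel's place; z up. The half at y over 0 is bare but for two bolt heads 7 mm high at its corners (x -91 and +37, y 76): room there for fingers beside the channel
- jig_seat (a point): point on the plate's top, 10 mm over the bench, where the centre of the clamped channel's underside belongs, its length along the jig's y (either way round); axes as the jig's. With the jaw open the gap from pad to fence runs from x = -25.5 to +17 mm, so lay the channel down near x = -4, y = +3 mm: the jaw pushes it over to the fence
- fence (a point): middle of the fixed fence's face, at jig x = +17, y = -41.5 mm; the fence is 67 mm long (jig y -75 to -8) and stands 22 mm over the plate; axes as the jig's
- end_stop (a point): middle of the end stop's face, at jig y = -83.5 mm, 6 mm beyond the end of a channel on its seat; a block 22 mm wide (x) and 14 mm high over the plate; axes as the jig's
- pad: serrated face of the jaw, 48 mm wide (jig y -62 to -14), top 27 mm over the bench, sprung (5 N preload, 2.5 N/mm, 7 mm travel): with the cam at its top it presses on the channel with about 11 N. Origin: middle of the lower edge of its front; axes as the jig's. A steel strap over the jaw stands to 32 mm over the bench, its screws to 37
- cam_pivot (a point): vertical axis of the cam lever, at jig x = -70.5, y = -38 mm; this point 36 mm over the bench, on the lever's hub, topped by a screw head to 43 mm; axes as the jig's
- lever_knob (a point): the upright round black knob at the end of the lever, 95 mm from the pivot: 22 mm in diameter from 45 to 76 mm over the bench, its rounded top at 79; this point is on its axis, 62 mm over the bench. The steel lever bar runs below it, 30 to 37 mm over the bench. It can be pinched from above and slips round in the fingers as the lever swings
- cam_lever (a joint): lever angle: 0 released, pointing along the jig's -y; grows clockwise seen from above. The cam pushes the jaw to the fence by 11 mm x sine of the angle: highest point at 1.571 (90 degrees), the lever square to the fence along the jig's -x, over the white mark on the plate; beyond it the jaw goes back, up to a stop at 2.2. A spring turns it back to 0; at the top the knob pushes back with about 4 N
- soapstone_holder: soapstone marker in its brass-coloured holder, a thin rod 10 x 114 mm; a bystander, to be left where it lies. Origin: centre of its underside
- pliers: pair of pliers, 143 x 67 mm, 12 mm high; a bystander, to be left where it lies. Origin: centre of its underside
- short_channel: shorter, narrower and empty steel channel offcut, 28 x 100 x 13 mm; a bystander, to be left where it lies. Origin: centre of its underside

How it is judged:
By the outcome, as a careful person would: the job done as asked, in the order asked, and still so for the second after the job is handed in, while the arm keeps its last pose, push and grip.
It also fails if it takes over 70 s, if anything falls off the work surface, if the arm or the gripper's body presses on something with over 40 N, if the wrist force passes 120 N, or if a joint passes its speed limit or range.

## Working session

There is one attempt and no reset: what is moved stays moved. The work goes in short steps, Python scripts to look and compute and a tool call to move; the robot and the scene stay as the last step left them, time stands still between calls to the robot, and variables do not carry over. Pictures are saved under pics/ and viewed, at most 10 in all, crops included, and the job is handed in when it is done.

Besides the shell and the picture viewer there is one more tool, called after ">>>" by a JSON object that holds its "api" and its "payload", one argument or row to a line. carry_out: Moves the arm, as the interface text tells. Its arguments: {"type":"object","properties":{"targets":{"type":"array"},"jaw":{"type":"number"}},"required":["targets"]}

```bash
mkdir -p pics; python3 - <<'E'
from workcell import r
import cv2,numpy as np
np.set_printoptions(precision=3,suppress=True)
for n in("scene","top"):
    p,d=r.grab_frame(n); cv2.imwrite(f"pics/{n}0.png",p); np.savez(f"{n}0.npz",p=p,d=d)
    c=r.camera_params(n); print(n,c)
print(r.camera_params("wrist")); print(r.observe())
E
```

```text
scene {'intrinsics': array([[586.853,   0.   , 308.752],
       [  0.   , 586.853, 238.872],
       [  0.   ,   0.   ,   1.   ]]), 'camera_from_world': array([[   0.882,   -0.472,   -0.012, -403.627],
       [   0.302,    0.543,    0.784, -315.435],
       [  -0.363,   -0.695,    0.621, -988.452],
       [   0.   ,    0.   ,    0.   ,    1.   ]])}
top {'intrinsics': array([[519.15 ,   0.   , 309.334],
       [  0.   , 519.15 , 245.432],
       [  0.   ,   0.   ,   1.   ]]), 'camera_from_world': array([[  -0.022,   -1.   ,   -0.011,  191.087],
       [   0.981,   -0.024,    0.193, -587.915],
       [  -0.193,   -0.007,    0.981, -835.69 ],
       [   0.   ,    0.   ,    0.   ,    1.   ]])}
{'intrinsics': array([[371.648,   0.   , 314.263],
       [  0.   , 371.648, 237.579],
       [  0.   ,   0.   ,   1.   ]]), 'mount': array([[   0.   ,    0.946,    0.324,   85.985],
       [   1.   ,   -0.   ,   -0.   ,   -0.032],
       [  -0.   ,    0.324,   -0.946, -154.536],
       [   0.   ,    0.   ,    0.   ,    1.   ]])}
{'clock': 0.1, 'joints': array([-1.413,  0.537, -0.004,  1.539,  0.003,  1.067, -0.071]), 'qvel': array([-0.001, -0.002,  0.001, -0.003, -0.001,  0.001, -0.002]), 'joint_torque': array([  0.002, -57.207,   0.994, -25.223,  -0.056,   0.013,   0.   ]), 'ee_pos': array([144.145, 633.225, 229.502]), 'tcp_rot': array([ 0.112,  0.994, -0.001, -0.   ]), 'ft_force': array([ 0.603,  0.138, -0.409]), 'wrist_torque': array([0.046, 0.035, 0.03 ]), 'gripper_force': 0.0, 'width': 88.15964616755195}
```

View pics/top0.png

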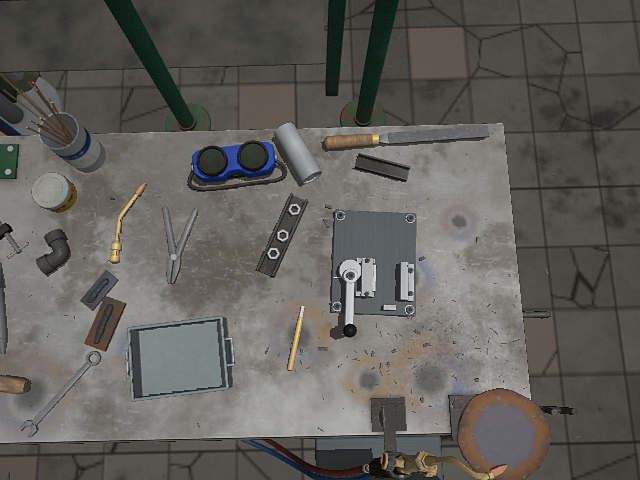

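View pics/scene0.png

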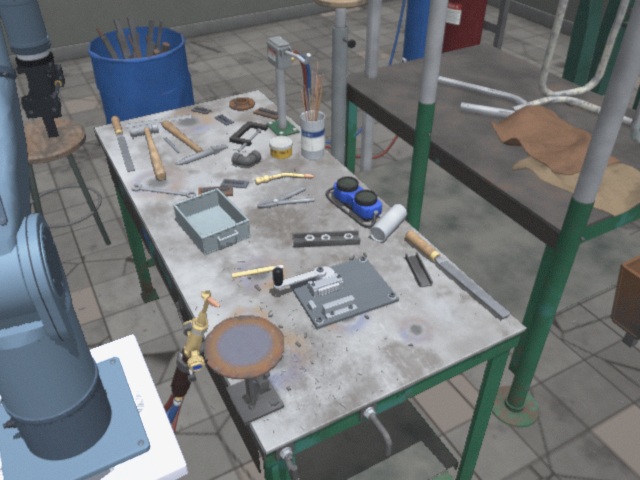

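The top view shows the channel with three nuts running from (298,198) to (265,275). The jig covers (333..415, 212..315) with its knob at (350,330), and the box covers (130..230, 320..400). Jig +y is roughly image up, which is world +x. I'll use the depth to get a height map.

```bash
cat > h.py <<'E'
import numpy as np,cv2
from workcell import r
np.set_printoptions(precision=2,suppress=True)
def cloud(n,d):
    c=r.camera_params(n);K=c["intrinsics"];T=np.linalg.inv(c["camera_from_world"])
    v,u=np.mgrid[0:480,0:640]
    P=np.stack([(u-K[0,2])/K[0,0]*d,-(v-K[1,2])/K[1,1]*d,-d],-1)
    W=P@T[:3,:3].T+T[:3,3]; W[d==0]=np.nan; return W
def ray(n,u,v,z):
    c=r.camera_params(n);K=c["intrinsics"];T=np.linalg.inv(c["camera_from_world"])
    a=T[:3,:3]@np.array([(u-K[0,2])/K[0,0],-(v-K[1,2])/K[1,1],-1]);return T[:3,3]+a*(z-T[2,3])/a[2]
def state():
    o=r.observe();q=o["tcp_rot"]
    from scipy.spatial.transform import Rotation as R
    M=R.from_quat(q).as_matrix()
    print("t",round(o["clock"],2),"p",o["ee_pos"],"F",o["ft_force"],"w",round(o["width"],1),"g",round(o["gripper_force"],1),"x",M[:,0],"y",M[:,1]);return o,M
E
python3 - <<'E'
from h import *
z=np.load("top0.npz");W=cloud("top",z["d"]);H=W[...,2]
print("bench z",np.nanmedian(H[180:440,20:500]))
def rect(name,v0,v1,u0,u1,zl,zh):
    m=np.zeros(H.shape,bool);m[v0:v1,u0:u1]=True
    m&=(H>zl)&(H<zh); n,l,s,c=cv2.connectedComponentsWithStats(m.astype(np.uint8))
    i=1+np.argmax(s[1:,4]);p=W[l==i]
    b=cv2.minAreaRect(p[:,:2].astype(np.float32));print(name,b,"z",np.nanmedian(p[:,2]),len(p)); print(cv2.boxPoints(b).round(1).tolist())
rect("chan",185,285,245,312,5,40)
rect("box",305,415,115,245,40,60)
rect("plate",200,325,325,420,5,60)
rect("knob",310,345,335,365,60,90)
hsv=cv2.cvtColor(z["p"],cv2.COLOR_BGR2HSV)
m=(z["p"].min(2)>170).astype(np.uint8);m[:, :255]=0;m[:,305:]=0;m[:190]=0;m[285:]=0
n,l,s,c=cv2.connectedComponentsWithStats(m)
for i in range(1,n):
    if s[i,4]>8: print("nut",c[i],s[i,4],ray("top",*c[i],15))
for u,v in((340,217),(410,218),(336,308),(416,309)):print("bolt",ray("top",u,v,17))
print("pivot",ray("top",349,270,43))
im=z["p"][185:345,250:430];cv2.imwrite("pics/c0.png",cv2.resize(im,None,fx=3.7,fy=3.7,interpolation=cv2.INTER_CUBIC))
E
```

```text
bench z 0.5156917535209686
chan ((622.8887939453125, 226.53677368164062), (36.13037872314453, 154.50440979003906), 66.01337432861328) z 14.813606547111362 961
[[545.0, 241.39999389648438], [686.0999755859375, 178.60000610351562], [700.7999877929688, 211.60000610351562], [559.7000122070312, 274.3999938964844]]
box ((408.0248718261719, 402.84356689453125), (122.53394317626953, 163.05433654785156), 5.881467819213867) z 51.679783465731305 1160
[[338.70001220703125, 477.70001220703125], [355.3999938964844, 315.5], [477.29998779296875, 328.0], [460.6000061035156, 490.20001220703125]]
plate ((559.0391235351562, 62.991310119628906), (149.9127197265625, 209.1830596923828), 86.38529968261719) z 10.676667397826293 8606
[[449.8999938964844, -5.199999809265137], [658.7000122070312, -18.399999618530273], [668.0999755859375, 131.1999969482422], [459.3999938964844, 144.39999389648438]]
knob ((446.4388427734375, 114.30825805664062), (20.780248641967773, 19.538158416748047), 87.99518585205078) z 76.07664355781804 144
[[436.29998779296875, 104.30000305175781], [455.79998779296875, 103.5999984741211], [456.6000061035156, 124.4000015258789], [437.0, 125.0]]
nut [294.56 208.64] 36 [670.11 203.41  15.  ]
nut [282.46 235.11] 35 [620.98 226.2   15.  ]
nut [272.91 252.93] 45 [588.51 243.81  15.  ]
bolt [651.75 120.8   17.  ]
bolt [646.73  -6.31  17.  ]
bolt [486.93 133.33  17.  ]
bolt [481.99  -7.07  17.  ]
pivot [550.1  109.78  43.  ]
```

View pics/c0.png

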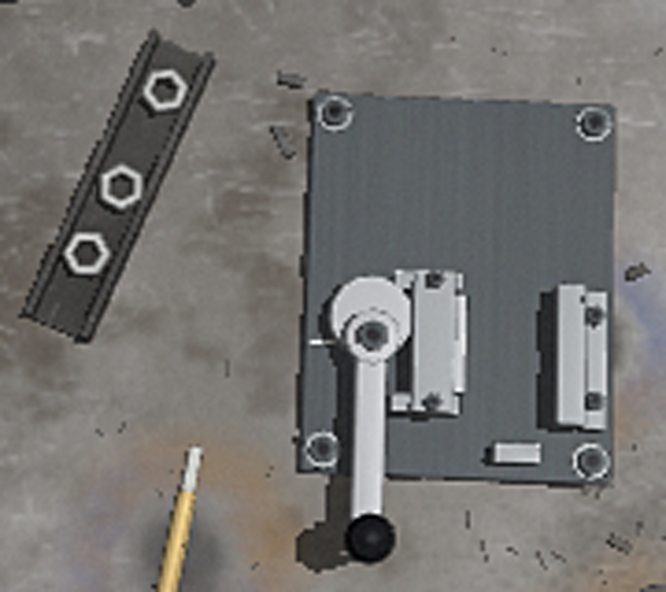

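Measured positions in world mm:
- **Jig:** origin about (575, 35), with +y along (0.998, -0.063). The knob position agrees with this.
- **Channel:** centre (623, 226.5), axis (0.914, -0.407).
- **Box:** centre (408, 403).

Next I move over the channel.

>>> {"api": "carry_out", "payload": {
  "targets": [
    [-40,-20,10,2],
    [-80,-40,20,5],
    [-120,-61,30,8],
    [-157,-79,40,11.1],
    [-194,-98,45,11.1],
    [-231,-117,50,11.1],
    [-268,-135,55,11.1],
    [-305,-154,60,11.1],
    [-342,-173,65,11.1],
    [-379,-191,70,11.1]
  ],
  "jaw": 0.7
}}

```text
clock: 0.93
ee_pos: [461.6, 370.4, 161.5]
tcp_rot: [0.207, 0.978, -0.0, -0.0]
ft_force: [0.4, 0.4, 0.2]
width: 62.1
gripper_force: 0.0
```

```bash
python3 -c "
from h import *
o,M=state(); print(M.T@(np.array([650.3,214.3,120])-o['ee_pos']))"
```

```text
t 0.93 p [461.64 370.43 161.54] F [0.4  0.4  0.25] w 62.1 g 0.0 x [-0.91  0.41  0.  ] y [ 0.41  0.91 -0.  ]
[-235.76  -66.25   41.52]
```

>>> {"api": "carry_out", "payload": {
  "targets": [
    [-37,-10,5,0],
    [-75,-21,10,0],
    [-112,-31,20,0],
    [-149,-42,25,0],
    [-187,-52,35,0],
    [-215,-60,40,0],
    [-224,-63,40,0],
    [-224,-63,40,0],
    [-224,-63,40,0],
    [-224,-63,40,0]
  ]
}}

```text
clock: 1.77
ee_pos: [638.3, 226.4, 122.1]
tcp_rot: [0.206, 0.979, 0.001, -0.001]
ft_force: [0.0, 1.3, -0.3]
width: 61.9
gripper_force: 0.0
```

```bash
python3 - <<'E'
from h import *
o,M=state()
p,d=r.grab_frame("wrist");cv2.imwrite("pics/w1.png",p);np.savez("w1.npz",p=p,d=d)
c=r.camera_params("wrist");K=c["intrinsics"];m=c["mount"]
T=np.eye(4);T[:3,:3]=M;T[:3,3]=o["ee_pos"];T=T@m
v,u=np.mgrid[0:480,0:640];x=(u-K[0,2])/K[0,0];y=(v-K[1,2])/K[1,1];th=np.hypot(x,y)
s=np.tan(th)/np.maximum(th,1e-9)*d
P=np.stack([x*s,-y*s,-d],-1);W=P@T[:3,:3].T+T[:3,3];W[d==0]=np.nan
H=W[...,2];print(np.nanmedian(H))
loc=(W-np.array([622.9,226.5,0]))@np.array([[.9136,.4066,0],[-.4066,.9136,0],[0,0,1]]).T
# cols: along axis a, across b
a=W[...,0]*.9136-W[...,1]*.4066;b=W[...,0]*.4066+W[...,1]*.9136
a0=622.9*.9136-226.5*.4066;b0=622.9*.4066+226.5*.9136
k=(H>10)&(H<25)&(abs(a-a0)<110)&(abs(b-b0)<40)&(th<1.2)
q=np.stack([W[...,0][k],W[...,1][k]],1).astype(np.float32);rr=cv2.minAreaRect(q);print(rr,cv2.boxPoints(rr).tolist(),k.sum(),np.nanmedian(H[k]))
E
```

```text
t 1.77 p [638.27 226.42 122.09] F [ 0.04  1.33 -0.33] w 61.9 g 0.0 x [-0.92  0.4   0.  ] y [0.4  0.92 0.  ]
1.582182805853023
((638.68505859375, 221.60826110839844), (53.13889694213867, 193.79051208496094), 72.96488189697266) [[538.2572631835938, 224.59075927734375], [723.5453491210938, 167.81832885742188], [739.1128540039062, 218.62576293945312], [553.8247680664062, 275.398193359375]] 3797 17.37560017193107
```

View pics/w1.png

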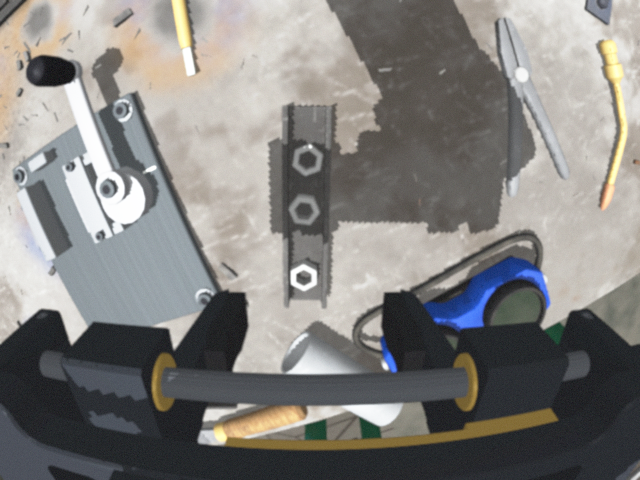

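The wrist view shows the channel at columns 283–338, rows 103–305, nearly centred and parallel between the fingers (centre column about 315).

>>> {"api": "carry_out", "payload": {
  "targets": [
    [0,0,10,0],
    [0,0,20,0],
    [0,0,30,0],
    [0,0,40,0],
    [0,0,45,0],
    [0,0,50,0],
    [0,0,50,0],
    [0,0,50,0],
    [0,0,50,0],
    [0,0,50,0]
  ]
}}

```text
clock: 2.65
ee_pos: [640.3, 223.9, 72.6]
tcp_rot: [0.207, 0.978, 0.0, 0.0]
ft_force: [-0.4, -0.4, -0.4]
width: 61.6
gripper_force: 0.0
```

```bash
cat >> h.py <<'E'
def wcloud():
    o,M=state();p,d=r.grab_frame("wrist")
    c=r.camera_params("wrist");K=c["intrinsics"];m=c["mount"]
    T=np.eye(4);T[:3,:3]=M;T[:3,3]=o["ee_pos"];T=T@m
    v,u=np.mgrid[0:480,0:640];x=(u-K[0,2])/K[0,0];y=(v-K[1,2])/K[1,1];th=np.hypot(x,y)
    s=np.tan(th)/np.maximum(th,1e-9)*d
    W=np.stack([x*s,-y*s,-d],-1)@T[:3,:3].T+T[:3,3];W[(d==0)|(th>1.25)]=np.nan
    return p,W,o,M
E
python3 - <<'E'
from h import *
p,W,o,M=wcloud()
for u,v in((285,110),(335,110)):pass
L=(W-o["ee_pos"])@M   # tool coords
H=W[...,2]
k=(H>13)&(H<25);k[:60]=0;k[330:]=0;k[:,250:255]=0;k[:,:250]=0;k[:,370:]=0
n,l,s,c=cv2.connectedComponentsWithStats(k.astype(np.uint8));i=1+np.argmax(s[1:,4]);print(s[i])
q=L[l==i][:,:2].astype(np.float32);rr=cv2.minAreaRect(q);print(rr,cv2.boxPoints(rr).round(1).tolist(),np.nanmedian(H))
cv2.imwrite("pics/w2.png",p)
E
```

```text
t 2.65 p [640.34 223.87  72.6 ] F [-0.43 -0.42 -0.41] w 61.6 g 0.0 x [-0.91  0.41 -0.  ] y [0.41 0.91 0.  ]
[ 276   97   11  233 1720]
((22.349395751953125, -20.06536865234375), (148.02273559570312, 4.681472301483154), 0.7050623893737793) [[-51.70000076293945, -18.600000381469727], [-51.599998474121094, -23.299999237060547], [96.4000015258789, -21.5], [96.30000305175781, -16.799999237060547]] 1.8504259043534006
```

>>> {"api": "carry_out", "payload": {
  "targets": [
    [-6,-2.5,5,0.7],
    [-12,-5,10,0.7],
    [-12,-5,20,0.7],
    [-12,-5,30,0.7],
    [-12,-5,38,0.7],
    [-12,-5,45,0.7],
    [-12,-5,50,0.7],
    [-12,-5,53,0.7],
    [-12,-5,53,0.7],
    [-12,-5,53,0.7]
  ]
}}

```text
clock: 3.53
ee_pos: [648.9, 214.5, 19.0]
tcp_rot: [0.213, 0.977, 0.0, 0.0]
ft_force: [-0.0, -0.6, 0.2]
width: 61.7
gripper_force: 0.0
```

>>> {"api": "carry_out", "payload": {
  "targets": [
    [0,0,0,0],
    [0,0,0,0],
    [0,0,0,0],
    [0,0,0,0],
    [0,0,0,0],
    [0,0,0,0],
    [0,0,0,0],
    [0,0,0,0],
    [0,0,0,0],
    [0,0,0,0]
  ],
  "jaw": 0.2
}}

```text
clock: 4.37
ee_pos: [648.8, 214.3, 19.0]
tcp_rot: [0.213, 0.977, -0.0, -0.0]
ft_force: [0.3, -0.3, -0.8]
width: 17.6
gripper_force: 0.0
```

```bash
python3 - <<'E'
from h import *
p,W,o,M=wcloud();cv2.imwrite("pics/w3.png",p)
E
```

```text
t 4.37 p [648.78 214.32  19.  ] F [ 0.34 -0.26 -0.81] w 17.6 g 0.0 x [-0.91  0.42  0.  ] y [ 0.42  0.91 -0.  ]
```

View pics/w3.png

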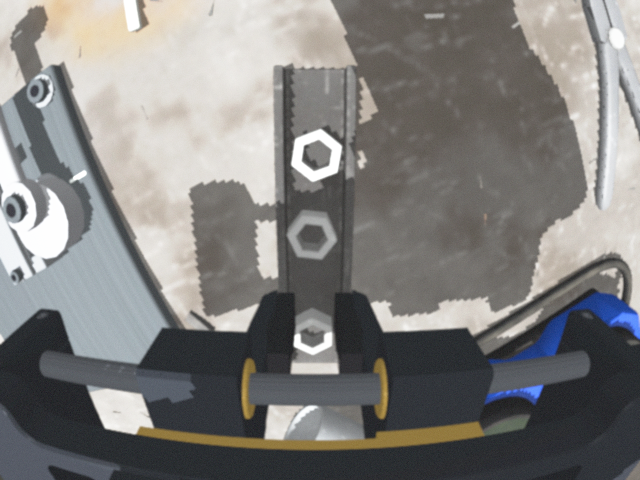

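```bash
python3 - <<'E'
from h import *
p,W,o,M=wcloud();L=(W-o["ee_pos"])@M
for v in(285,290,294,298,305,315,325):
    print(v,[L[v,u].round(0).tolist() for u in (255,268,280,290,300,315,345,360,375)])
E
```

```text
t 4.42 p [648.82 214.32  19.  ] F [ 0.09 -0.3  -0.14] w 17.9 g 0.0 x [-0.91  0.42 -0.  ] y [ 0.42  0.91 -0.  ]
285 [[0.0, -31.0, 19.0], [0.0, -24.0, 19.0], [9.0, -16.0, 2.0], [3.0, -13.0, 15.0], [3.0, -7.0, 15.0], [2.0, 0.0, 15.0], [9.0, 14.0, 1.0], [0.0, 24.0, 20.0], [1.0, 31.0, 18.0]]
290 [[-3.0, -31.0, 19.0], [-3.0, -25.0, 19.0], [7.0, -16.0, -0.0], [-1.0, -13.0, 16.0], [-0.0, -7.0, 15.0], [-0.0, 0.0, 15.0], [7.0, 14.0, 1.0], [-3.0, 24.0, 19.0], [-3.0, 32.0, 20.0]]
294 [[-5.0, -31.0, 18.0], [11.0, -20.0, -12.0], [10.0, -15.0, -10.0], [10.0, -11.0, -10.0], [-2.0, -7.0, 14.0], [-3.0, 0.0, 15.0], [10.0, 13.0, -10.0], [12.0, 19.0, -13.0], [-5.0, 32.0, 20.0]]
298 [[-8.0, -32.0, 19.0], [11.0, -20.0, -15.0], [10.0, -15.0, -13.0], [10.0, -11.0, -13.0], [-5.0, -8.0, 16.0], [-5.0, 0.0, 14.0], [10.0, 13.0, -14.0], [12.0, 19.0, -16.0], [-8.0, 32.0, 20.0]]
305 [[-13.0, -32.0, 20.0], [12.0, -19.0, -23.0], [10.0, -15.0, -19.0], [10.0, -10.0, -20.0], [-9.0, -8.0, 14.0], [-9.0, 0.0, 14.0], [10.0, 12.0, -20.0], [11.0, 18.0, -22.0], [-12.0, 32.0, 19.0]]
315 [[12.0, -23.0, -31.0], [12.0, -18.0, -31.0], [11.0, -14.0, -29.0], [10.0, -10.0, -27.0], [-13.0, -8.0, 12.0], [-12.0, 0.0, 10.0], [10.0, 12.0, -27.0], [12.0, 18.0, -30.0], [11.0, 24.0, -30.0]]
325 [[12.0, -22.0, -39.0], [10.0, -18.0, -35.0], [11.0, -13.0, -36.0], [8.0, -10.0, -32.0], [-15.0, -7.0, 4.0], [-15.0, 0.0, 4.0], [10.0, 11.0, -36.0], [11.0, 17.0, -36.0], [12.0, 22.0, -38.0]]
```

The depth shows the fingertips at about tool z = -9. That puts them roughly 26 mm shorter than the text says, so they closed above the channel. I'll reopen and go lower while watching the force.

>>> {"api": "carry_out", "payload": {
  "targets": [
    [0,0,0,0],
    [0,0,0,0],
    [0,0,0,0],
    [0,0,0,0],
    [0,0,4,0],
    [0,0,8,0],
    [0,0,12,0],
    [0,0,15,0],
    [0,0,18,0],
    [0,0,18,0]
  ],
  "jaw": 0.65
}}

```text
clock: 5.3
ee_pos: [648.2, 214.1, 0.1]
tcp_rot: [0.213, 0.977, -0.0, -0.001]
ft_force: [-0.0, -0.6, 0.9]
width: 57.0
gripper_force: 0.0
```

```bash
python3 - <<'E'
from h import *
p,W,o,M=wcloud();L=(W-o["ee_pos"])@M
for v in(285,290,294,300,320,340,360,380,410,425,440,450,460):
    print(v,[L[v,u].round(0).tolist() for u in (220,240,250,260,285,315,345)])
E
```

```text
t 5.3 p [648.25 214.12   0.07] F [-0.04 -0.55  0.9 ] w 57.0 g 0.0 x [-0.91  0.42  0.  ] y [ 0.42  0.91 -0.  ]
285 [[10.0, -45.0, -0.0], [9.0, -35.0, 0.0], [10.0, -30.0, -0.0], [10.0, -25.0, -0.0], [16.0, -13.0, -12.0], [12.0, 0.0, -4.0], [14.0, 13.0, -8.0]]
290 [[6.0, -45.0, 0.0], [7.0, -35.0, -0.0], [7.0, -30.0, -0.0], [7.0, -26.0, -0.0], [14.0, -13.0, -13.0], [9.0, 0.0, -3.0], [12.0, 13.0, -9.0]]
294 [[12.0, -41.0, -13.0], [10.0, -33.0, -11.0], [10.0, -29.0, -10.0], [5.0, -26.0, 1.0], [12.0, -13.0, -14.0], [7.0, 0.0, -4.0], [11.0, 13.0, -11.0]]
300 [[12.0, -40.0, -20.0], [10.0, -32.0, -16.0], [7.0, -29.0, -10.0], [2.0, -26.0, -1.0], [10.0, -13.0, -15.0], [5.0, 0.0, -6.0], [7.0, 13.0, -10.0]]
320 [[10.0, -37.0, -33.0], [9.0, -29.0, -31.0], [-2.0, -29.0, -13.0], [-9.0, -27.0, -0.0], [1.0, -13.0, -17.0], [-6.0, 0.0, -5.0], [-1.0, 13.0, -13.0]]
340 [[10.0, -34.0, -46.0], [1.0, -30.0, -33.0], [-22.0, -33.0, 0.0], [-22.0, -28.0, 1.0], [-9.0, -13.0, -18.0], [-12.0, 0.0, -13.0], [-9.0, 13.0, -18.0]]
360 [[7.0, -33.0, -54.0], [-6.0, -30.0, -37.0], [-35.0, -34.0, -0.0], [-35.0, -29.0, 0.0], 
[... 308 characters left out ...]
.0], [-72.0, -17.0, 0.0], [-71.0, 0.0, 0.0], [-71.0, 17.0, -0.0]]
425 [[-88.0, -58.0, -0.0], [-87.0, -45.0, -0.0], [-86.0, -39.0, -0.0], [-85.0, -33.0, -0.0], [-85.0, -18.0, 1.0], [-78.0, 0.0, -6.0], [-86.0, 18.0, 1.0]]
440 [[19.0, -22.0, -100.0], [20.0, -17.0, -100.0], [19.0, -15.0, -99.0], [19.0, -12.0, -99.0], [19.0, -7.0, -99.0], [19.0, -0.0, -99.0], [18.0, 7.0, -98.0]]
450 [[24.0, -19.0, -107.0], [25.0, -15.0, -107.0], [24.0, -13.0, -106.0], [23.0, -11.0, -105.0], [24.0, -6.0, -106.0], [25.0, -0.0, -106.0], [24.0, 6.0, -106.0]]
460 [[26.0, -18.0, -110.0], [24.0, -15.0, -109.0], [24.0, -13.0, -109.0], [26.0, -11.0, -110.0], [25.0, -6.0, -109.0], [25.0, -0.0, -109.0], [25.0, 6.0, -109.0]]
```

The reported TCP lies about 26 mm beyond the documented one along z; x and y agree. The tips are now about 9 mm above the bench. I'll go 6 mm lower and grip.

>>> {"api": "carry_out", "payload": {
  "targets": [
    [0,0,3,0],
    [0,0,6,0],
    [0,0,6,0],
    [0,0,6,0],
    [0,0,6,0],
    [0,0,6,0],
    [0,0,6,0],
    [0,0,6,0],
    [0,0,6,0],
    [0,0,6,0]
  ],
  "jaw": 0.65
}}

```text
clock: 6.18
ee_pos: [648.8, 214.4, -4.9]
tcp_rot: [0.213, 0.977, 0.0, 0.0]
ft_force: [-0.2, 0.0, 0.5]
width: 57.0
gripper_force: 0.0
```

>>> {"api": "carry_out", "payload": {
  "targets": [
    [0,0,0,0],
    [0,0,0,0],
    [0,0,0,0],
    [0,0,0,0],
    [0,0,0,0],
    [0,0,0,0],
    [0,0,0,0],
    [0,0,0,0],
    [0,0,0,0],
    [0,0,0,0]
  ],
  "jaw": 0
}}

```text
clock: 7.02
ee_pos: [648.8, 214.3, -5.0]
tcp_rot: [0.213, 0.977, 0.0, 0.0]
ft_force: [-0.2, 1.6, 0.2]
width: 33.9
gripper_force: 30.0
```

Gripped at 33.9 mm and 30 N. I'll lift and check for sag.

>>> {"api": "carry_out", "payload": {
  "targets": [
    [0,0,-2,0],
    [0,0,-5,0],
    [0,0,-10,0],
    [0,0,-18,0],
    [0,0,-28,0],
    [0,0,-40,0],
    [0,0,-55,0],
    [0,0,-70,0],
    [0,0,-80,0],
    [0,0,-80,0]
  ]
}}

```text
clock: 7.85
ee_pos: [651.0, 215.0, 78.8]
tcp_rot: [0.213, 0.977, 0.002, 0.002]
ft_force: [0.3, -0.6, -5.9]
width: 33.9
gripper_force: 30.0
```

```bash
python3 - <<'E'
from h import *
p,W,o,M=wcloud();L=(W-o["ee_pos"])@M
cv2.imwrite("pics/w4.png",p)
for v in range(60,340,20):
    print(v,[L[v,u].round(0).tolist() for u in (285,290,315,345,350)])
E
```

```text
t 7.85 p [651.02 215.01  78.85] F [ 0.27 -0.63 -5.94] w 33.9 g 30.0 x [-0.91  0.42 -0.  ] y [0.42 0.91 0.  ]
60 [[121.0, -18.0, 77.0], [121.0, -15.0, 79.0], [121.0, 0.0, 78.0], [121.0, 19.0, 79.0], [121.0, 22.0, 78.0]]
80 [[100.0, -12.0, -8.0], [100.0, -10.0, -7.0], [100.0, 0.0, -10.0], [100.0, 12.0, -8.0], [99.0, 12.0, -19.0]]
100 [[92.0, -12.0, -8.0], [92.0, -10.0, -9.0], [92.0, 0.0, -8.0], [92.0, 12.0, -9.0], [92.0, 13.0, -18.0]]
120 [[84.0, -12.0, -8.0], [84.0, -10.0, -10.0], [84.0, 0.0, -8.0], [84.0, 12.0, -9.0], [84.0, 13.0, -20.0]]
140 [[76.0, -12.0, -9.0], [76.0, -10.0, -8.0], [77.0, 0.0, -20.0], [76.0, 12.0, -9.0], [77.0, 13.0, -17.0]]
160 [[68.0, -12.0, -8.0], [70.0, -9.0, -20.0], [68.0, 0.0, -9.0], [68.0, 12.0, -9.0], [70.0, 13.0, -21.0]]
180 [[60.0, -12.0, -9.0], [60.0, -10.0, -10.0], [62.0, 0.0, -20.0], [60.0, 12.0, -8.0], [63.0, 13.0, -22.0]]
200 [[52.0, -12.0, -10.0], [52.0, -10.0, -9.0], [52.0, 0.0, -8.0], [52.0, 12.0, -9.0], [55.0, 13.0, -23.0]]
220 [[43.0, -12.0, -8.0], [43.0, -10.0, -8.0], [44.0, 0.0, -9.0], [44.0, 12.0, -9.0], [48.0, 13.0, -22.0]]
240 [[35.0, -12.0, -10.0], [37.0, -10.0, -16.0], [38.0, 0.0, -18.0], [35.0, 13.0, -9.0], [40.0, 13.0, -23.0]]
260 [[27.0, -13.0, -10.0], [30.0, -10.0, -20.0], [26.0, 0.0, -9.0], [27.0, 13.0, -11.0], [32.0, 13.0, -23.0]]
280 [[17.0, -13.0, -9.0], [17.0, -11.0, -9.0], [22.0, 0.0, -20.0], [19.0, 13.0, -13.0], [23.0, 14.0, -23.0]]
300 [[6.0, -13.0, -8.0], [7.0, -11.0, -10.0], [7.0, 0.0, -9.0], [10.0, 13.0, -15.0], [14.0, 14.0, -22.0]]
320 [[-2.0, -13.0, -12.0], [-4.0, -11.0, -8.0], [-3.0, 0.0, -10.0], [2.0, 13.0, -19.0], [5.0, 15.0, -23.0]]
```

View pics/w4.png

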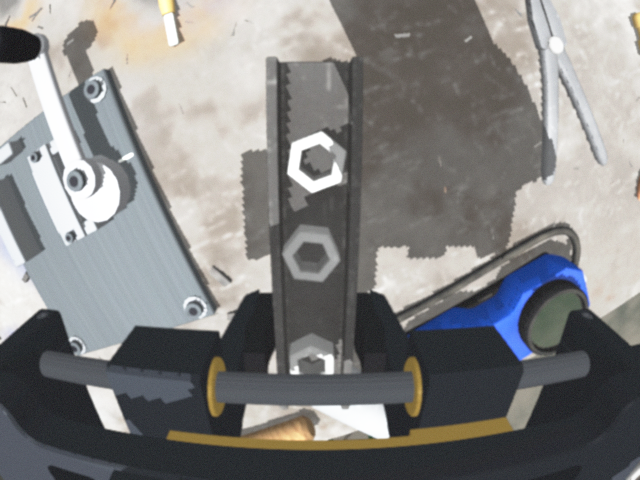

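The channel hangs level in the grip, with its long end at x = +103 and the nuts still in. The tool can't tilt, so I'll lever the channel about the fingers on the box's near long rim. Moving there gently.

>>> {"api": "carry_out", "payload": {
  "targets": [
    [10,2,0,-2],
    [29,6,0,-5],
    [59,12,0,-9],
    [93,20,0,-14],
    [129,27,0,-19],
    [166,35,0,-23],
    [204,43,0,-27],
    [240,51,0,-30.5],
    [272,58,0,-30.5],
    [293,62,0,-30.5]
  ]
}}

```text
clock: 8.73
ee_pos: [402.9, 395.4, 74.2]
tcp_rot: [-0.055, 0.999, 0.0, -0.002]
ft_force: [-1.5, -0.2, -5.3]
width: 33.8
gripper_force: 30.0
```

```bash
cat > go.py <<'E'
import sys
from h import *
o,M=state();t=np.array([float(a) for a in sys.argv[1:4]])
print("tool delta",M.T@(t-o["ee_pos"]))
if len(sys.argv)>4:
    print("turn",(-(float(sys.argv[4])-np.degrees(np.arctan2(-M[1,0],-M[0,0])))+180)%360-180)
E
python3 go.py 396.1 401.6 70 5.9
```

```text
t 8.73 p [402.9 395.4  74.2] F [-1.49 -0.24 -5.33] w 33.8 g 30.0 x [-0.99 -0.11  0.  ] y [-0.11  0.99  0.  ]
tool delta [6.07 6.9  4.23]
turn 0.3530518211818219
```

>>> {"api": "carry_out", "payload": {
  "targets": [
    [2,2,0,0],
    [4,4,2,0],
    [6,6,5,0],
    [6,7,9,0],
    [6,7,13,0],
    [6,7,16,0],
    [6,7,18,0],
    [6,7,18,0],
    [6,7,18,0],
    [6,7,18,0]
  ]
}}

```text
clock: 9.57
ee_pos: [401.9, 399.1, 57.1]
tcp_rot: [-0.051, 0.999, 0.0, 0.0]
ft_force: [0.6, 0.7, -5.4]
width: 33.8
gripper_force: 30.0
```

```bash
python3 - <<'E'
from h import *
p,W,o,M=wcloud();L=(W-o["ee_pos"])@M
cv2.imwrite("pics/w5.png",p)
for v in range(40,300,20):
    print(v,[L[v,u].round(0).tolist() for u in (200,315,430)])
E
```

```text
t 9.57 p [401.86 399.11  57.13] F [ 0.56  0.65 -5.38] w 33.8 g 30.0 x [-0.99 -0.1  -0.  ] y [-0.1   0.99  0.  ]
40 [[133.0, -65.0, 57.0], [129.0, 1.0, 57.0], [292.0, 291.0, 775.0]]
60 [[121.0, -65.0, 56.0], [117.0, 1.0, 57.0], [120.0, 66.0, 55.0]]
80 [[109.0, -65.0, 57.0], [100.0, 1.0, -9.0], [109.0, 66.0, 56.0]]
100 [[97.0, -65.0, 57.0], [92.0, 1.0, -8.0], [97.0, 67.0, 56.0]]
120 [[85.0, -66.0, 57.0], [84.0, 1.0, -8.0], [85.0, 67.0, 57.0]]
140 [[73.0, -66.0, 57.0], [77.0, 1.0, -20.0], [73.0, 68.0, 57.0]]
160 [[62.0, -66.0, 57.0], [68.0, 1.0, -8.0], [62.0, 68.0, 56.0]]
180 [[55.0, -57.0, 23.0], [62.0, 1.0, -19.0], [55.0, 58.0, 24.0]]
200 [[38.0, -67.0, 54.0], [52.0, 1.0, -9.0], [38.0, 69.0, 54.0]]
220 [[26.0, -68.0, 54.0], [44.0, 1.0, -9.0], [26.0, 70.0, 54.0]]
240 [[13.0, -70.0, 55.0], [35.0, 1.0, -9.0], [13.0, 72.0, 55.0]]
260 [[-0.0, -71.0, 54.0], [27.0, 1.0, -11.0], [-1.0, 73.0, 55.0]]
280 [[-14.0, -73.0, 54.0], [17.0, 1.0, -9.0], [-14.0, 75.0, 54.0]]
```

View pics/w5.png

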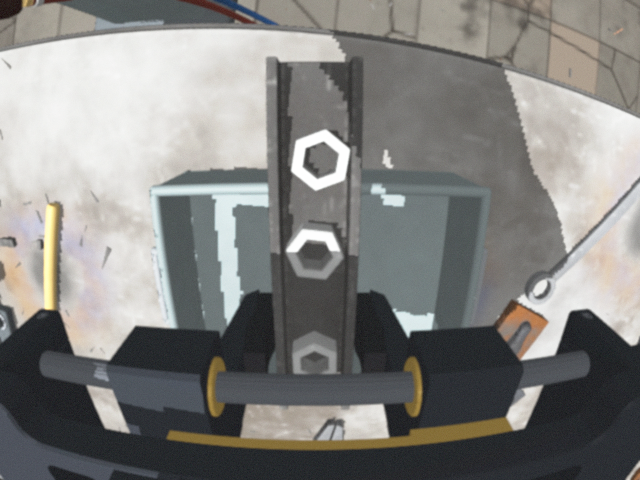

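The rim is 50 mm behind the fingers (image row about 188), and the short end is inside the box. Pressing down to lever the channel.

>>> {"api": "carry_out", "payload": {
  "targets": [
    [0,0,4,0],
    [0,0,8,0],
    [0,0,12,0],
    [0,0,15,0],
    [0,0,18,0],
    [0,0,21,0],
    [0,0,24,0],
    [0,0,27,0],
    [0,0,29,0],
    [0,0,31,0]
  ]
}}

```text
clock: 10.45
ee_pos: [402.1, 399.3, 26.0]
tcp_rot: [-0.051, 0.999, 0.0, 0.0]
ft_force: [2.6, -0.6, 2.6]
width: 33.4
gripper_force: 30.0
```

```bash
cat > tilt.py <<'E'
from h import *
import sys
p,W,o,M=wcloud();L=(W-o["ee_pos"])@M
if len(sys.argv)>1: cv2.imwrite(sys.argv[1],p)
k=(abs(L[...,1])<9)&(L[...,0]>-20)&(L[...,0]<110)&(L[...,2]<15)&(L[...,2]>-80)
k[:,:270]=0;k[:,360:]=0;k[345:]=0
q=L[k]
for a in range(-15,110,10):
    s=q[(q[:,0]>a)&(q[:,0]<a+10),2]
    if len(s)>5:print(a+5,np.percentile(s,[5,50,95]).round(0),len(s))
E
python3 tilt.py
```

```text
t 10.45 p [402.11 399.34  25.99] F [ 2.56 -0.64  2.56] w 33.4 g 30.0 x [-0.99 -0.1  -0.  ] y [-0.1   0.99  0.  ]
-10 [-16. -10.  -5.] 948
0 [-10.  -9.  -7.] 582
10 [-14. -12. -10.] 546
20 [-30. -28. -24.] 462
30 [-33. -27. -19.] 936
40 [-34. -29. -24.] 1616
50 [-30. -27. -25.] 909
60 [-44. -40. -32.] 1692
70 [-48. -45. -33.] 1700
80 [-41. -39. -37.] 1876
90 [-44. -42. -40.] 2012
100 [-47. -45. -44.] 1877
```

The channel is already at about 21° with only 8 N on the wrist. Next I move the pivot towards the rim to steepen it to about 45°.

>>> {"api": "carry_out", "payload": {
  "targets": [
    [4,0,1,0],
    [8,0,1,0],
    [12,0,1,0],
    [16,0,0.5,0],
    [20,0,0,0],
    [24,0,-1.5,0],
    [28,0,-3,0],
    [30,0,-4,0],
    [32,0,-5,0],
    [32,0,-5,0]
  ]
}}

```text
clock: 11.33
ee_pos: [374.8, 398.0, 33.1]
tcp_rot: [-0.05, 0.999, 0.003, 0.004]
ft_force: [11.9, 0.4, 7.9]
width: 33.9
gripper_force: 30.0
```

```bash
python3 tilt.py pics/w6.png
```

```text
t 11.33 p [374.83 398.05  33.12] F [11.9   0.42  7.93] w 33.9 g 30.0 x [-0.99 -0.1  -0.01] y [-0.1   0.99  0.01]
-10 [-14.  -9.  -4.] 955
0 [-11.  -8.  -6.] 542
10 [-14. -12. -11.] 270
20 [-33. -30. -24.] 794
30 [-38. -36. -24.] 798
40 [-38. -31. -28.] 1606
50 [-48. -46. -31.] 794
60 [-53. -45. -38.] 1726
70 [-55. -50. -44.] 2263
80 [-51. -49. -46.] 2142
90 [-56. -54. -51.] 2519
100 [-58. -57. -55.] 1161
```

View pics/w6.png

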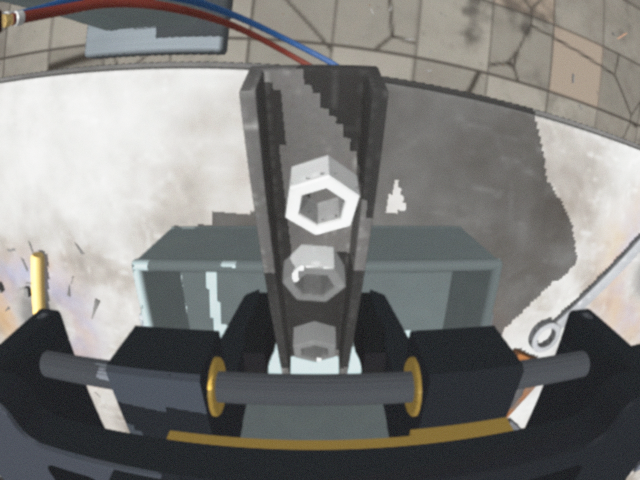

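The slope is now 26°: floor depth goes from -8 at x=0 to -57 at x=100. The nuts haven't moved yet. Pressing further.

>>> {"api": "carry_out", "payload": {
  "targets": [
    [0,0,1,0],
    [0,0,2,0],
    [0,0,3,0],
    [0,0,4,0],
    [0,0,5,0],
    [0,0,5,0],
    [1,0,5,0],
    [2,0,5,0],
    [2,0,5,0],
    [2,0,5,0]
  ]
}}

```text
clock: 12.22
ee_pos: [373.1, 397.9, 27.9]
tcp_rot: [-0.05, 0.999, 0.003, 0.004]
ft_force: [12.2, 0.5, 5.2]
width: 33.4
gripper_force: 30.0
```

```bash
python3 tilt.py pics/w7.png
```

```text
t 12.22 p [373.11 397.89  27.93] F [12.19  0.55  5.17] w 33.4 g 30.0 x [-0.99 -0.1  -0.01] y [-0.1   0.99  0.01]
-10 [-19. -16. -10.] 319
0 [-18. -13.  -9.] 945
10 [-20. -17. -13.] 508
20 [-28. -24. -21.] 627
30 [-35. -32. -28.] 823
40 [-43. -40. -36.] 1055
50 [-51. -47. -44.] 1368
60 [-58. -55. -51.] 1791
70 [-66. -63. -59.] 2439
80 [-74. -70. -67.] 3262
90 [-76. -75. -73.] 1811
```

It's at 37.5° and the nuts seem to have left the visible trough. I'll raise it to let them run out, then look from above.

>>> {"api": "carry_out", "payload": {
  "targets": [
    [0,0,-4,0],
    [0,0,-9,0],
    [0,0,-15,0],
    [0,0,-22,0],
    [0,0,-30,0],
    [0,0,-38,0],
    [0,0,-45,0],
    [0,0,-50,0],
    [0,0,-50,0],
    [0,0,-50,0]
  ]
}}

```text
clock: 13.1
ee_pos: [367.9, 395.8, 76.4]
tcp_rot: [-0.051, 0.999, 0.0, 0.0]
ft_force: [-0.0, -1.5, -4.8]
width: 34.2
gripper_force: 30.0
```

```bash
python3 tilt.py; python3 - <<'E'
from h import *
p,d=r.grab_frame("scene");q,e=r.grab_frame("wrist");s=r.grab_frame("top")[0]
a=cv2.resize(p[180:260,165:265],(400,320),interpolation=cv2.INTER_CUBIC)
b=cv2.resize(s[300:410,110:250],(400,320),interpolation=cv2.INTER_CUBIC)
c=cv2.resize(q[150:400,160:480],(400,280))
cv2.imwrite("pics/m8.png",np.vstack([np.hstack([a,b]),np.hstack([c,np.zeros_like(c)])]))
E
```

```text
t 13.1 p [367.88 395.79  76.35] F [-0.04 -1.54 -4.75] w 34.2 g 30.0 x [-0.99 -0.1  -0.  ] y [-0.1   0.99  0.  ]
-10 [-5. -2.  2.] 339
0 [-12.  -9.  -6.] 428
10 [-19. -16. -13.] 512
20 [-27. -24. -21.] 652
30 [-35. -32. -28.] 811
40 [-42. -39. -35.] 1041
50 [-50. -46. -43.] 1367
60 [-57. -54. -50.] 1771
70 [-65. -61. -58.] 2375
80 [-72. -69. -65.] 3154
90 [-75. -73. -72.] 2067
```

View pics/m8.png

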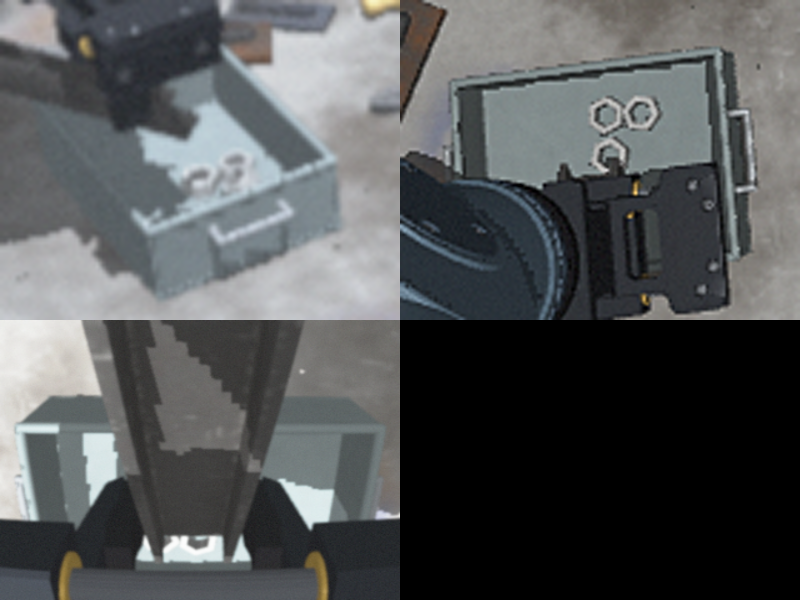

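All three nuts are on the box floor: two at (606,115) and (643,112), one at (608,155) in the top crop. The trough is empty. I'll carry the channel to the free bench spot and press it level there.

>>> {"api": "carry_out", "payload": {
  "targets": [
    [0,0,-15,0],
    [0,0,-32,0],
    [-12,-10,-42,0],
    [-35,-29,-45,2],
    [-63,-52,-45,4],
    [-92,-77,-45,6],
    [-121,-101,-45,8],
    [-150,-125,-45,9.5],
    [-179,-149,-45,9.5],
    [-206,-171,-45,9.5]
  ]
}}

```text
clock: 14.13
ee_pos: [591.6, 244.6, 120.4]
tcp_rot: [0.032, 0.999, -0.0, -0.0]
ft_force: [-0.4, 0.4, -4.4]
width: 33.6
gripper_force: 30.0
```

```bash
python3 go.py 630 220 60 -3.6; python3 - <<'E'
from h import *
s=r.grab_frame("top")[0]; m=(s.min(2)>185).astype(np.uint8);k=np.zeros_like(m);k[325:395,138:222]=m[325:395,138:222]
n,l,st,c=cv2.connectedComponentsWithStats(k);print([(c[i].round(0).tolist(),st[i,4]) for i in range(1,n) if st[i,4]>8])
b=cv2.resize(s[310:405,120:240],(600,475),interpolation=cv2.INTER_CUBIC);cv2.imwrite("pics/box.png",b)
E
```

```text
t 14.13 p [591.58 244.61 120.44] F [-0.4   0.4  -4.38] w 33.6 g 30.0 x [-1.    0.06  0.  ] y [ 0.06  1.   -0.  ]
tool delta [-39.94 -22.05  60.44]
turn -0.06414873317802972
[([180.0, 340.0], np.int32(26)), ([182.0, 354.0], np.int32(35))]
```

```bash
python3 - <<'E'
import cv2
s=cv2.cvtColor(cv2.imread("pics/box.png"),cv2.COLOR_BGR2GRAY)
s=cv2.resize(s,(120,95),interpolation=cv2.INTER_AREA)
print(s[20:36:2,52:84:2]); 
E
```

```text
[[147 151 148 150 150 157  70  76  75  73  73  75  75  76  77  75]
 [146 150 148 149 147 146  69  75  73  75  77  74  75  73  75  74]
 [146 149 147 147 173 205  90  68  76  88 102  98 101  78  73  75]
 [149 149 168 200 105 103 171  95  74  96  50  75  75  99  68  75]
 [149 149 174 103 150 153 138  94  97  55  76  76  73 102  71  76]
 [151 149 172  90 153 150 141  92  77  78  61  75  79 101  67  77]
 [148 149 165 185  92 144 171  93  64  97  80  78 103  75  74  76]
 [149 151 147 154 196 192 118  63  75  79  86  88  81  70  74  74]]
```

>>> {"api": "carry_out", "payload": {
  "targets": [
    [-6,-3,6,0],
    [-14,-7,14,0],
    [-22,-12,24,0],
    [-30,-16,34,0],
    [-35,-19,44,0],
    [-38,-21,54,0],
    [-39,-22,64,0],
    [-39,-22,72,0],
    [-39,-22,78,0],
    [-39,-22,82,0]
  ]
}}

```text
clock: 15.02
ee_pos: [626.9, 222.7, 37.9]
tcp_rot: [0.031, 1.0, -0.0, -0.001]
ft_force: [0.7, 0.3, -4.3]
width: 33.5
gripper_force: 30.0
```

The third nut shows as a ring in shadow, so all three are in the box. Pressing the channel level on the bench.

>>> {"api": "carry_out", "payload": {
  "targets": [
    [0,0,6,0],
    [0,0,11,0],
    [0,0,15,0],
    [0,0,19,0],
    [0,0,23,0],
    [0,0,27,0],
    [0,0,31,0],
    [0,0,35,0],
    [0,0,38,0],
    [0,0,40,0]
  ]
}}

```text
clock: 15.85
ee_pos: [627.6, 222.3, -1.5]
tcp_rot: [0.032, 1.0, 0.0, -0.0]
ft_force: [-3.1, 1.1, -0.0]
width: 34.0
gripper_force: 30.0
```

>>> {"api": "carry_out", "payload": {
  "targets": [
    [0,0,1,0],
    [0,0,2,0],
    [0,0,3,0],
    [0,0,3,0],
    [0,0,3,0],
    [0,0,3,0],
    [0,0,3,0],
    [0,0,3,0],
    [0,0,3,0],
    [0,0,3,0]
  ]
}}

```text
clock: 16.68
ee_pos: [627.9, 222.1, -4.0]
tcp_rot: [0.032, 0.999, 0.0, 0.0]
ft_force: [-1.0, -0.1, -4.0]
width: 33.8
gripper_force: 30.0
```

```bash
python3 tilt.py
```

```text
t 16.68 p [627.94 222.13  -3.99] F [-1.01 -0.15 -3.98] w 33.8 g 30.0 x [-1.    0.06 -0.  ] y [0.06 1.   0.  ]
-10 [-12. -11. -10.] 667
0 [-12. -11. -10.] 730
10 [-13. -12. -11.] 809
20 [-14. -13. -12.] 891
30 [-14. -13. -12.] 965
40 [-15. -14. -13.] 1055
50 [-16. -15. -14.] 1132
60 [-16. -15. -14.] 1202
70 [-17. -16. -15.] 1253
80 [-18. -17. -16.] 1314
90 [-18. -17. -16.] 1343
100 [-19. -18. -17.] 1347
110 [-19. -17.  -3.] 358
```

>>> {"api": "carry_out", "payload": {
  "targets": [
    [0,0,0,0],
    [0,0,0,0],
    [0,0,0,0],
    [0,0,0,0],
    [0,0,0,0],
    [0,0,0,0],
    [0,0,0,0],
    [0,0,0,0],
    [0,0,0,0],
    [0,0,0,0]
  ],
  "jaw": 0.55
}}

```text
clock: 17.57
ee_pos: [627.7, 222.2, -4.0]
tcp_rot: [0.032, 1.0, 0.0, -0.0]
ft_force: [-0.7, -0.7, -0.1]
width: 48.8
gripper_force: 0.0
```

```bash
cat > ch.py <<'E'
from h import *
p,W,o,M=wcloud();L=(W-o["ee_pos"])@M;H=W[...,2]-o["ee_pos"][2]
import sys;zt=float(sys.argv[1])  # expected wall-top world z
k=(abs(W[...,2]-zt)<3.5)&(abs(L[...,1])<27)&(L[...,0]>12)&(L[...,0]<125)
q=L[k];print(len(q),"far end x",np.percentile(q[:,0],99.5))
for s in(-1,1):
    w=q[(q[:,1]*s>8)];
    if len(w)<20: continue
    A=np.polyfit(w[:,0],w[:,1],1);print("wall",s,"slope deg",np.degrees(np.arctan(A[0])),"y@30",np.polyval(A,30),"range",np.percentile(w[:,1],[2,98]),"z",np.median(w[:,2]),len(w))
E
python3 ch.py 18; python3 tilt.py | sed -n '2,12p'
```

```text
t 17.57 p [627.7  222.24  -3.99] F [-0.66 -0.66 -0.13] w 48.8 g 0.0 x [-1.    0.06  0.  ] y [0.06 1.   0.  ]
5636 far end x 106.26077914081708
wall -1 slope deg -0.026873083567313737 y@30 -14.752946007593875 range [-16.87 -12.88] z -22.050114552220904 2820
wall 1 slope deg -0.007061237187655644 y@30 14.82363563788037 range [12.92 16.91] z -22.03661150695359 2816
-10 [-9. -8. -7.] 683
0 [-9. -8. -7.] 746
10 [-9. -8. -7.] 816
20 [-9. -8. -7.] 880
30 [-9. -8. -7.] 937
40 [-9. -8. -7.] 999
50 [-9. -8. -7.] 1053
60 [-9. -8. -7.] 1115
70 [-9. -8. -7.] 1150
80 [-9. -8. -7.] 1148
90 [-9. -8. -7.] 1171
```

The channel lies flat, centred and parallel, with the grip 28.8 mm off its middle. Regripping and moving over the jig.

>>> {"api": "carry_out", "payload": {
  "targets": [
    [0,0,0,0],
    [0,0,0,0],
    [0,0,0,0],
    [0,0,0,0],
    [0,0,0,0],
    [0,0,0,0],
    [0,0,-4,0],
    [0,0,-12,0],
    [0,0,-25,0],
    [0,0,-40,0]
  ],
  "jaw": 0
}}

```text
clock: 18.5
ee_pos: [627.0, 221.9, 36.5]
tcp_rot: [0.032, 1.0, -0.0, -0.001]
ft_force: [-0.4, -1.0, -4.4]
width: 33.3
gripper_force: 30.0
```

>>> {"api": "carry_out", "payload": {
  "targets": [
    [0,-5,-15,0],
    [1,-20,-20,0],
    [2,-45,-20,0],
    [4,-75,-20,0],
    [6,-105,-20,0],
    [8,-135,-20,0],
    [9,-160,-20,0],
    [9,-176,-20,0],
    [9,-184,-20,0],
    [9,-186,-20,0]
  ]
}}

```text
clock: 19.33
ee_pos: [606.9, 33.6, 56.7]
tcp_rot: [0.033, 0.999, -0.001, 0.0]
ft_force: [0.6, -0.6, -4.8]
width: 33.9
gripper_force: 30.0
```

```bash
python3 tilt.py | sed -n '1,14p'; python3 - <<'E'
from h import *
p,W,o,M=wcloud();cv2.imwrite("pics/w9.png",p);np.savez("w9.npz",p=p,W=W);H=W[...,2]
jy=np.array([.998,-.063]);jx=np.array([-.063,-.998])
J=np.stack([(W[...,:2]-[574.9,35])@jx,(W[...,:2]-[574.9,35])@jy],-1)
print("plate z",np.nanmedian(H[(J[...,1]>20)&(J[...,1]<60)&(abs(J[...,0]+60)<20)]))
# fence: tall parts
def b(n,k):
    q=J[k]; 
    if len(q):print(n,len(q),np.percentile(q,[1,99],axis=0).round(1).tolist(),np.median(H[k]))
b("fence",(H>28)&(H<36)&(J[...,0]>8)&(J[...,0]<50)&(J[...,1]<10)&(J[...,1]>-85))
b("stop",(H>20)&(H<27)&(abs(J[...,0])<25)&(J[...,1]<-70)&(J[...,1]>-105))
b("strap",(H>24)&(H<40)&(J[...,0]>-60)&(J[...,0]<-15)&(abs(J[...,1]+38)<40))
b("knob",(H>60)&(J[...,0]>-95)&(J[...,0]<-45)&(J[...,1]<-110)&(J[...,1]>-155))
b("plate",(H>7)&(H<14)&(J[...,0]>-120)&(J[...,0]<-30)&(J[...,1]>-110)&(J[...,1]<100))
E
```

```text
t 19.33 p [606.85  33.64  56.65] F [ 0.64 -0.6  -4.78] w 33.9 g 30.0 x [-1.    0.07 -0.  ] y [ 0.07  1.   -0.  ]
-10 [-9. -8. -7.] 694
0 [-9. -8. -7.] 742
10 [-9. -8. -7.] 817
20 [-9. -8. -7.] 885
30 [-9. -8. -7.] 949
40 [-9. -8. -7.] 996
50 [-9. -8. -7.] 1055
60 [-9. -8. -7.] 1104
70 [-9. -8. -7.] 1147
80 [-9. -8. -7.] 1149
90 [-9. -8. -6.] 1152
100 [-9. -7. -6.] 1167
110 [-8. -7. -6.] 179
t 19.38 p [607.04  35.49  56.56] F [-0.79  0.07 -4.27] w 33.7 g 30.0 x [-1.    0.07 -0.  ] y [ 0.07  1.   -0.  ]
plate z 10.349723058753568
fence 3061 [[20.0, -76.6], [31.2, -11.4]] 32.12479233797626
stop 875 [[-10.7, -95.5], [10.9, -85.8]] 23.956635296316477
strap 8175 [[-59.5, -73.4], [-26.7, -7.4]] 31.81535386349023
plate 18221 [[-100.4, -101.5], [-30.8, 75.7]] 10.175728454371978
```

View pics/w9.png

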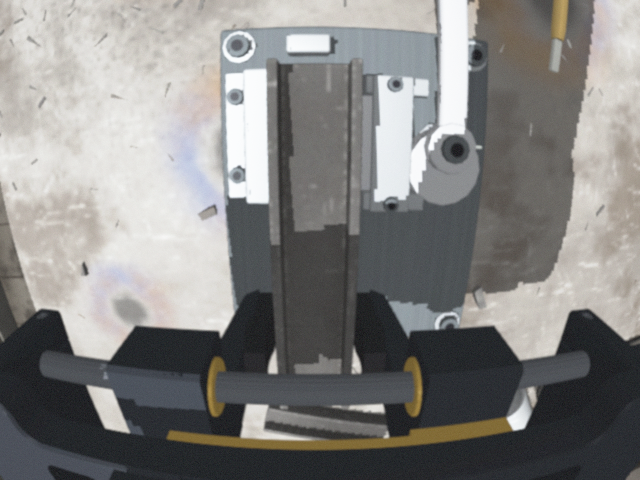

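The wrist view matches the jig frame: the end stop at (310,43), the fence at columns 227–268 and the jaw at columns 365–430. The channel sits between them. Descending.

>>> {"api": "carry_out", "payload": {
  "targets": [
    [1.5,0,0,0],
    [1.5,0,2,0],
    [1.5,0,6,0],
    [1.5,0,12,0],
    [1.5,0,18,0],
    [1.5,0,22,0],
    [1.5,0,24,0],
    [1.5,0,24,0],
    [1.5,0,24,0],
    [1.5,0,24,0]
  ]
}}

```text
clock: 20.27
ee_pos: [605.7, 37.2, 32.2]
tcp_rot: [0.032, 1.0, 0.0, 0.0]
ft_force: [0.5, -0.3, -5.7]
width: 33.8
gripper_force: 30.0
```

```bash
cat > jig.py <<'E'
from h import *
p,W,o,M=wcloud();L=(W-o["ee_pos"])@M;H=W[...,2]
def b(n,k):
    q=L[k]
    if len(q)>5:print(n,len(q),"x",np.percentile(q[:,0],[1,99]).round(1),"y",np.percentile(q[:,1],[1,99]).round(1))
b("fence",(H>28)&(H<36)&(L[...,1]<-17.5)&(L[...,1]>-40)&(L[...,0]>35)&(L[...,0]<130))
b("stop",(H>20)&(H<27)&(abs(L[...,1])<25)&(L[...,0]>109)&(L[...,0]<140))
b("jaw ",(H>24)&(H<30)&(L[...,1]>17.5)&(L[...,1]<60)&(L[...,0]>35)&(L[...,0]<130))
b("pad>",(H>24)&(H<34)&(L[...,1]>17.5)&(L[...,1]<30)&(L[...,0]>45)&(L[...,0]<90))
t=o["ee_pos"][2]+22
b("chan",(abs(H-t)<3)&(abs(L[...,1])<18)&(L[...,0]>12)&(L[...,0]<112))
w=L[(H>28)&(H<36)&(L[...,1]<-17.5)&(L[...,1]>-40)&(L[...,0]>50)&(L[...,0]<115)]
# fence inner-edge slope
xs=np.arange(52,112,4);e=[np.percentile(w[(w[:,0]>a)&(w[:,0]<a+4),1],98) for a in xs if ((w[:,0]>a)&(w[:,0]<a+4)).sum()>8]
print(np.round(e,1))
E
python3 jig.py
```

```text
t 20.27 p [605.73  37.23  32.18] F [ 0.53 -0.34 -5.68] w 33.8 g 30.0 x [-1.    0.06 -0.  ] y [0.06 1.   0.  ]
fence 5130 x [ 42.6 107.4] y [-35.3 -21.5]
stop 1134 x [116.4 126.3] y [-14.9   6.5]
jaw  3975 x [ 38.1 104. ] y [20.8 59.4]
pad> 2416 x [45.5 89.5] y [20.7 29.9]
chan 5487 x [ 13.1 106. ] y [-16.8  17. ]
[-21.6 -21.6 -21.6 -21.7 -21.7 -21.7 -21.4 -21.4 -21.6 -21.4 -21.4 -21.6
 -21.4 -21.5 -23.9]
```

The channel is centred, with the fence at -21.5 and the jaw at +20.7, and 10 mm short of the stop. I'll close that by 2 mm and lower it onto the plate.

>>> {"api": "carry_out", "payload": {
  "targets": [
    [1,0,2,0],
    [2,0,6,0],
    [2,0,11,0],
    [2,0,16,0],
    [2,0,20,0],
    [2,0,23,0],
    [2,0,25,0],
    [2,0,26,0],
    [2,0,26.5,0],
    [2,0,26.5,0]
  ]
}}

```text
clock: 21.15
ee_pos: [603.3, 37.3, 6.0]
tcp_rot: [0.032, 0.999, -0.0, -0.0]
ft_force: [-2.7, -0.8, 3.5]
width: 34.1
gripper_force: 30.0
```

```bash
python3 jig.py
```

```text
t 21.15 p [603.28  37.32   5.99] F [-2.73 -0.82  3.46] w 34.1 g 30.0 x [-1.    0.06  0.  ] y [ 0.06  1.   -0.  ]
fence 7154 x [ 40.1 104.8] y [-35.2 -21.4]
stop 1584 x [113.9 123.5] y [-15.    6.6]
jaw  5428 x [ 35.8 101.6] y [20.8 59.4]
pad> 3503 x [45.6 89.5] y [20.7 29.9]
chan 5563 x [ 13.3 105.9] y [-16.8  17. ]
[-21.5 -21.6 -21.6 -21.7 -21.7 -21.4 -21.5 -21.5 -21.4 -21.5 -21.4 -21.4
 -21.4 -21.6]
```

>>> {"api": "carry_out", "payload": {
  "targets": [
    [0,0,0,0],
    [0,0,0,0],
    [0,0,0,0],
    [0,0,0,0],
    [0,0,0,0],
    [0,0,-3,0],
    [0,0,-10,0],
    [0,0,-22,0],
    [0,0,-40,0],
    [0,0,-60,0]
  ],
  "jaw": 0.55
}}

```text
clock: 22.03
ee_pos: [603.2, 37.3, 66.7]
tcp_rot: [0.032, 1.0, -0.0, -0.0]
ft_force: [0.1, -0.4, 1.2]
width: 48.4
gripper_force: 0.0
```

```bash
python3 - <<'E'
from h import *
p,W,o,M=wcloud();L=(W-o["ee_pos"])@M;H=W[...,2]
k=(abs(H-28)<2.5)&(abs(L[...,1])<18.5)&(L[...,0]>-20)&(L[...,0]<112)
q=L[k];print("chan x max",np.percentile(q[:,0],99.5),"y",np.percentile(q[:,1],[1,99]),"z",np.median(H[k]))
k=(H>60)&(H<90)&(L[...,1]>40);q=W[k]
d=r.grab_frame("top")[1];V=cloud("top",d);k=(V[...,2]>68)&(V[...,2]<84)&(np.hypot(V[...,0]-446,V[...,1]-114)<25)
q=V[k];print("knob",len(q),(q.max(0)+q.min(0))/2, q.mean(0))
E
python3 go.py 446.4 114 110
```

```text
t 22.03 p [603.2   37.33  66.67] F [ 0.08 -0.36  1.19] w 48.4 g 0.0 x [-1.    0.06  0.  ] y [ 0.06  1.   -0.  ]
chan x max 105.94437936007773 y [-16.84  17.16] z 28.071029407134944
knob 140 [446.49 113.82  75.01] [446.23 114.24  75.72]
t 22.13 p [606.34  37.51  69.69] F [0.71 0.05 0.5 ] w 48.2 g 0.0 x [-1.    0.06 -0.01] y [0.06 1.   0.  ]
tool delta [164.2   66.24 -41.31]
```

The channel is released and lies flat (top at 28 mm), still in place. The knob is at (446, 114). Moving above it.

>>> {"api": "carry_out", "payload": {
  "targets": [
    [0,0,-20,0],
    [8,3,-35,0],
    [25,10,-40,0],
    [50,20,-40,0],
    [80,33,-40,0],
    [110,45,-40,0],
    [135,55,-40,0],
    [152,62,-40,0],
    [160,65,-40,0],
    [162,66,-40,0]
  ]
}}

```text
clock: 22.97
ee_pos: [444.9, 114.1, 105.7]
tcp_rot: [0.031, 1.0, 0.0, -0.0]
ft_force: [-0.5, -0.4, -0.5]
width: 48.5
gripper_force: 0.0
```

```bash
python3 - <<'E'
from h import *
p,W,o,M=wcloud();L=(W-o["ee_pos"])@M;H=W[...,2]
print(o["joints"],o["ee_pos"])
k=(H>64)&(H<84)&(abs(L[...,0])<40)&(abs(L[...,1])<20)
q=L[k]
if len(q):print("knob tool",len(q),np.percentile(q,[1,50,99],axis=0))
E
```

```text
t 22.97 p [444.9  114.1  105.73] F [-0.53 -0.38 -0.47] w 48.5 g 0.0 x [-1.    0.06  0.  ] y [0.06 1.   0.  ]
[-0.36  0.42  0.02  2.12 -0.01  0.6   1.17] [444.9  114.1  105.73]
knob tool 1250 [[ -7.6  -10.09  25.94]
 [  4.27  -0.42  29.3 ]
 [ 11.27  10.1   41.51]]
```

The knob is centred in the tool frame (x about 0.2, y 0.0). Descending to pinch it.

>>> {"api": "carry_out", "payload": {
  "targets": [
    [0,0,8,0],
    [0,0,18,0],
    [0,0,28,0],
    [0,0,38,0],
    [0,0,46,0],
    [0,0,53,0],
    [0,0,58,0],
    [0,0,61,0],
    [0,0,61,0],
    [0,0,61,0]
  ]
}}

```text
clock: 23.85
ee_pos: [446.1, 113.5, 44.5]
tcp_rot: [0.032, 1.0, 0.0, 0.0]
ft_force: [-0.5, 0.2, 0.5]
width: 48.6
gripper_force: 0.0
```

>>> {"api": "carry_out", "payload": {
  "targets": [
    [0,0,0,0],
    [0,0,0,0],
    [0,0,0,0],
    [0,0,0,0],
    [0,0,0,0],
    [0,0,0,0],
    [0,0,0,0],
    [0,0,0,0],
    [0,0,0,0],
    [0,0,0,0]
  ],
  "jaw": 0
}}

```text
clock: 24.68
ee_pos: [446.1, 113.6, 44.7]
tcp_rot: [0.032, 1.0, 0.0, 0.0]
ft_force: [-0.6, 0.3, 5.6]
width: 21.0
gripper_force: 30.0
```

```bash
cat > arc.py <<'E'
import numpy as np,sys
from h import *
# args: pivot x y, start/end lever angle deg (world dir from tool), rows
o,M=state();P=np.array([float(sys.argv[1]),float(sys.argv[2])]);a1=float(sys.argv[3]);n=10
v=o["ee_pos"][:2]-P;R0=np.hypot(*v);j=-3.6
a0=(np.degrees(np.arctan2(v[1],v[0]))-(j-180+0))  # jig -y dir = jig y angle +180
a0=-((a0+180)%360-180);print("R",R0,"lever deg",a0)
for i in range(1,n+1):
    a=a0+(a1-a0)*i/n;t=np.radians(j+180-a);k=P+95*np.array([np.cos(t),np.sin(t)])-o["ee_pos"][:2]
    d=M[:2,:2].T@k;print([round(d[0],1),round(d[1],1),0,round(a-a0,1)],end=",")
E
python3 arc.py 539.8 107.8 30
```

```text
t 24.68 p [446.14 113.56  44.68] F [-0.62  0.34  5.6 ] w 21.0 g 30.0 x [-1.    0.06 -0.  ] y [0.06 1.   0.  ]
R 93.83438837504029 lever deg -0.07862743125724592
[np.float64(1.0), np.float64(5.0), 0, np.float64(3.0)],[np.float64(0.7), np.float64(10.0), 0, np.float64(6.0)],[np.float64(0.0), np.float64(14.9), 0, np.float64(9.0)],[np.float64(-0.9), np.float64(19.8), 0, np.float64(12.0)],[np.float64(-2.0), np.float64(24.7), 0, np.float64(15.0)],[np.float64(-3.5), np.float64(29.4), 0, np.float64(18.0)],[np.float64(-5.1), np.float64(34.1), 0, np.float64(21.1)],[np.float64(-7.0), np.float64(38.7), 0, np.float64(24.1)],[np.float64(-9.2), np.float64(43.2), 0, np.float64(27.1)],[np.float64(-11.5), np.float64(47.6), 0, np.float64(30.1)],
```

Knob pinched at 21 mm. The path in the rotating tool frame repeats, so each call swings the lever 30°.

>>> {"api": "carry_out", "payload": {
  "targets": [
    [-0.1,5,0,3],
    [-0.5,9.9,0,6],
    [-1.2,14.9,0,9],
    [-2.1,19.8,0,12],
    [-3.2,24.6,0,15],
    [-4.7,29.4,0,18],
    [-6.3,34,0,21],
    [-8.2,38.6,0,24],
    [-10.4,43.1,0,27],
    [-12.7,47.5,0,30]
  ]
}}

```text
clock: 25.52
ee_pos: [461.9, 159.9, 44.7]
tcp_rot: [0.29, 0.957, -0.0, 0.0]
ft_force: [-0.2, -1.5, 5.8]
width: 21.0
gripper_force: 30.0
```

>>> {"api": "carry_out", "payload": {
  "targets": [
    [-0.1,5,0,3],
    [-0.5,9.9,0,6],
    [-1.2,14.9,0,9],
    [-2.1,19.8,0,12],
    [-3.2,24.6,0,15],
    [-4.7,29.4,0,18],
    [-6.3,34,0,21],
    [-8.2,38.6,0,24],
    [-10.4,43.1,0,27],
    [-12.7,47.5,0,30]
  ]
}}

```text
clock: 26.35
ee_pos: [498.6, 192.1, 44.7]
tcp_rot: [0.528, 0.849, -0.0, 0.0]
ft_force: [-1.3, -2.9, 6.4]
width: 20.9
gripper_force: 30.0
```

```bash
python3 arc.py 540.9 107.6 86 | head -2
```

```text
t 26.35 p [498.58 192.1   44.67] F [-1.31 -2.86  6.4 ] w 20.9 g 30.0 x [-0.44  0.9  -0.  ] y [ 0.9   0.44 -0.  ]
R 94.50014196055602 lever deg 59.79803417701834
```

>>> {"api": "carry_out", "payload": {
  "targets": [
    [-0.1,5,0,3],
    [-0.5,9.9,0,6],
    [-1.2,14.9,0,9],
    [-2.1,19.8,0,12],
    [-3.2,24.6,0,15],
    [-4.7,29.4,0,18],
    [-6.3,34,0,21],
    [-8.2,38.6,0,24],
    [-10.4,43.1,0,27],
    [-12.7,47.5,0,30]
  ]
}}

```text
clock: 27.18
ee_pos: [546.5, 201.8, 44.7]
tcp_rot: [0.73, 0.684, -0.001, -0.0]
ft_force: [-2.1, -1.9, 7.6]
width: 21.1
gripper_force: 30.0
```

>>> {"api": "carry_out", "payload": {
  "targets": [
    [0,0,0,0],
    [0,0,0,0],
    [0,0,0,0],
    [0,0,0,0],
    [0,0,0,0],
    [0,0,0,0],
    [0,0,0,0],
    [0,0,0,0],
    [0,0,0,0],
    [0,0,0,0]
  ]
}}

```text
clock: 28.02
ee_pos: [546.4, 201.8, 44.7]
tcp_rot: [0.729, 0.684, -0.001, -0.0]
ft_force: [-3.1, -0.9, 6.7]
width: 21.1
gripper_force: 30.0
```

```bash
python3 arc.py 540.9 107.6 90 | head -2; python3 - <<'E'
from h import *
from scipy.optimize import least_squares
o,M=state();w=o["ee_pos"][:2]
Q=np.array([[446.14,113.56],[461.9,159.9],[498.6,192.1],w])
s=least_squares(lambda p:np.hypot(*(Q-p).T)-95,[541,108]).x;print("pivot",s)
v=w-s;print("swept from 0 line",176.35-np.degrees(np.arctan2(v[1],v[0])))
p,W,o,M=wcloud();cv2.imwrite("pics/end.png",p);H=W[...,2]
cloudT=cloud("top",r.grab_frame("top")[1]);
for n,C in(("wrist",W),("top",cloudT)):
    H=C[...,2]
    J=np.stack([(C[...,:2]-[574,35])@np.array([-.064,-.998]),(C[...,:2]-[574,35])@np.array([.998,-.064])],-1)
    k=(H>25.5)&(H<29.5)&(J[...,0]>-24)&(J[...,0]<18)&(J[...,1]>-90)&(J[...,1]<85)
    q=J[k];print(n,len(q),np.percentile(q,[1,99],axis=0) if len(q) else "")
    k=(H>29)&(H<34.5)&(J[...,0]>10)&(J[...,0]<40)&(J[...,1]>-70)&(J[...,1]<-15);q=J[k];print(" fence",np.percentile(q,[1,99],axis=0) if len(q) else "")
    k=(H>33.5-4)&(H<39.5)&(J[...,0]>-150)&(J[...,0]<-90)&(abs(J[...,1]+38)<25);q=J[k]
    if len(q)>20:print(" bar fit deg",np.degrees(np.arctan(np.polyfit(q[:,0],q[:,1],1)[0])),q.mean(0),len(q))
E
```

```text
t 28.02 p [546.4  201.78  44.7 ] F [-3.13 -0.86  6.7 ] w 21.1 g 30.0 x [ 0.06  1.   -0.  ] y [ 1.   -0.06 -0.  ]
R 94.3385527982905 lever deg 89.74063734762365
t 28.02 p [546.4  201.78  44.7 ] F [-3.13 -0.86  6.7 ] w 21.1 g 30.0 x [ 0.06  1.   -0.  ] y [ 1.   -0.06 -0.  ]
pivot [540.86 106.99]
swept from 0 line 89.69456531561842
t 28.02 p [546.4  201.78  44.7 ] F [-3.13 -0.86  6.7 ] w 21.1 g 30.0 x [ 0.06  1.   -0.  ] y [ 1.   -0.06 -0.  ]
wrist 0 
 fence 
 bar fit deg 0.8507766034883263 [-121.03  -39.09] 528
top 434 [[-22.84 -82.93]
 [ 17.43  77.07]]
 fence [[ 14.   -68.72]
 [ 31.3  -15.99]]
 bar fit deg 1.810796014122759 [-98.91 -37.13] 88
```

The lever is at about 89.7°. A 0.5 mm nudge forward, then I check the channel against the fence.

>>> {"api": "carry_out", "payload": {
  "targets": [
    [0,0.5,0,0.3],
    [0,0.5,0,0.3],
    [0,0.5,0,0.3],
    [0,0.5,0,0.3],
    [0,0.5,0,0.3],
    [0,0.5,0,0.3],
    [0,0.5,0,0.3],
    [0,0.5,0,0.3],
    [0,0.5,0,0.3],
    [0,0.5,0,0.3]
  ]
}}

```text
clock: 28.95
ee_pos: [546.8, 201.8, 44.7]
tcp_rot: [0.731, 0.683, -0.001, -0.0]
ft_force: [-3.6, -1.1, 7.3]
width: 21.2
gripper_force: 30.0
```

```bash
python3 arc.py 540.9 107.3 90 | head -2; python3 - <<'E'
from h import *
C=cloud("top",r.grab_frame("top")[1]);H=C[...,2]
J=np.stack([(C[...,:2]-[574,35])@np.array([-.064,-.998]),(C[...,:2]-[574,35])@np.array([.998,-.064])],-1)
for y in(-70,-40,-10,20,50,70):
    k=(abs(J[...,1]-y)<1.2)&(J[...,0]>-40)&(J[...,0]<32)
    q=J[k][:,0];h=H[k];i=np.argsort(q);print(y,[(int(round(a)),int(round(b))) for a,b in zip(q[i],h[i])])
k=(H>11+4)&(H<31)&(abs(J[...,0]+1)<15)&(J[...,1]>-82)&(J[...,1]<95);print("y ext",np.percentile(J[k][:,1],[.5,99.5]),np.median(H[k]))
E
```

```text
t 28.95 p [546.82 201.79  44.7 ] F [-3.63 -1.12  7.26] w 21.2 g 30.0 x [ 0.07  1.   -0.  ] y [ 1.   -0.07 -0.  ]
R 94.67233171080278 lever deg 89.98710878782265
-70 [(-38, 31), (-36, 31), (-36, 27), (-35, 32), (-35, 30), (-33, 33), (-33, 31), (-31, 33), (-31, 34), (-30, 16), (-29, 29), (-29, 28), (-27, 11), (-25, 10), (-23, 8), (-22, 8), (-20, 13), (-18, 10), (-17, 13), (-17, 26), (-15, 27), (-13, 27), (-10, 14), (-8, 13), (-6, 12), (-5, 16), (-3, 14), (-1, 13), (1, 13), (3, 12), (4, 16), (6, 15), (8, 14), (8, 13), (9, 15), (10, 12), (11, 17), (11, 14), (13, 15), (13, 14), (13, 24), (15, 27), (16, 27), (18, 31), (18, 30), (19, 33), (19, 30), (21, 31), (22, 36), (22, 33), (24, 30), (26, 32), (28, 31), (30, 29)]
-40 [(-39, 32), (-37, 33), (-34, 33), (-32, 33), (-32, 31), (-28, 9), (-26, 10), (-25, 16), (-25, 15), (-24, 26), (-22, 25), (-21, 29), (-19, 26), (-17, 26), (-16, 28), (-14, 29), (-10, 15), (-9, 14), (-7, 15), (-5, 12), (-3, 15), (-1, 14), (-1, 13), (0, 13), (0, 13), (2, 16), (2, 14), (3, 19), (6, 14), (6, 11), (8, 13), (8, 12), (9, 15), (9, 13), (11, 14), (11, 14), (12, 17), 
[... 1602 characters left out ...]
4), (5, 14), (7, 12), (8, 14), (10, 16), (12, 16), (12, 12), (13, 18), (13, 29), (15, 28), (17, 27), (22, 11), (23, 11), (25, 11), (27, 9), (29, 8), (30, 5), (31, 11), (31, 9)]
70 [(-39, 11), (-37, 7), (-35, 9), (-33, 9), (-32, 11), (-30, 10), (-28, 9), (-26, 8), (-24, 9), (-23, 10), (-21, 10), (-21, 10), (-17, 23), (-16, 31), (-14, 27), (-14, 26), (-10, 14), (-9, 17), (-6, 13), (-5, 14), (-4, 11), (-3, 12), (1, 14), (3, 13), (3, 11), (4, 16), (5, 13), (6, 14), (6, 14), (8, 15), (8, 14), (10, 15), (10, 14), (11, 17), (12, 14), (13, 15), (14, 25), (15, 29), (17, 27), (21, 10), (23, 11), (24, 8), (25, 9), (27, 10), (27, 10), (29, 8), (30, 13), (30, 11)]
y ext [-75.03  76.59] 17.284144240083833
```

The channel is flat, empty and pressed to the fence (x -17 to +17 along its whole length). The pad is on it and the lever is at 90.0°. Handing in.

```bash
python3 -c "
from workcell import r
print(r.hand_in())"
```

```text
the job is handed in; nothing more can be done
None
```

Job handed in (no verdict came back): all three nuts are in the parts box, the channel is seated open side up against the fence, and the arm is holding the cam lever at about 90°.

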